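Slide the coral frag rack out over the ledge until its first row of holes is free

TASK

The coral frag rack, the flat white plate with rows of holes, lies on the cedar ledge, and plugs can only be set in holes with nothing under them. With the fingertips, slide the rack along the wood towards the robot until its first row of holes hangs wholly out over the ledge's front edge while the second row stays wholly on the wood (about 40 mm of overhang), and leave it lying there. Only push or drag it, do not lift or tip it, and leave everything else on the ledge where it is.

Things in the scene. Friction and masses are not known exactly. Their poses are not given: they have to be found in the camera images.
- ledge: Fixed cedar ledge on the bench: a board 340 mm deep (x), 940 mm long (y) and 24 mm thick on two end brackets, its top 100 mm above the bench. Origin: middle of its footprint, at bench height; its -x side is the front, towards the robot (turned by up to 0.1 rad). The front is open below the board.
- ledge_edge (a point): Middle of the ledge's front top edge, at the height of its top. Own axes as the ledge: x from the front edge back over the wood, y along the edge, z up.
- rack: Coral frag rack, loose: flat white acrylic plate, 120 mm (own x) by 160 mm (own y), 6 mm thick, about 0.13 kg, slides at about 1 N. Three rows of four 13 mm holes, all 40 mm apart; the rows run along own y at own x = -40, 0, +40 mm. Origin: centre of the underside. Own -x side is its front, towards the ledge's front edge (yaw within 0.35 rad of the ledge's). Starts wholly on the wood, in either half.
- rack_hole_left (a point): Centre of the leftmost (own +y, as seen from the robot) hole of the rack's first row, at the underside: 20 mm behind the rack's front edge, 20 mm from its side. Axes as the rack.
- rack_hole_right (a point): Centre of the rightmost (own -y, as seen from the robot) hole of the rack's first row, at the underside: 20 mm behind the rack's front edge, 20 mm from its side. Axes as the rack.
- cover: Feeding-hatch cover: plain white acrylic plate without holes, 110 mm (own x) by 150 mm (own y), 6 mm thick, one back corner notched, lying in the other half of the ledge. Origin: centre of the underside. A bystander, to be left where it is.
- canister: Closed orange food canister, 76 mm wide, 98 mm tall, upright in the middle of the ledge, towards the back. Origin: centre of the underside. A bystander, to be left where it is.
- cube: Closed clear acrylic cube box, 92 mm wide, 100 mm tall with its knob, near the ledge's left (+y) end. Origin: centre of the underside. A bystander, to be left where it is.
- plug_a: Grey frag plug stood on its 25 mm head, 23 mm tall, in the middle of the ledge near the front. Origin: centre of the underside. A bystander, to be left where it is.
- plug_b: Second frag plug, the same, in the middle of the ledge behind the first. A bystander, to be left where it is.
- plug_c: Third frag plug, the same, in the middle of the ledge between the second and the canister. A bystander, to be left where it is.
- magnet: Black magnet glass cleaner, 50 by 85 mm, 42 mm tall, near the ledge's right (-y) end. Origin: centre of the underside. A bystander, to be left where it is.
- dropper: White dropper bottle, 30 mm wide, 72 mm tall, upright near the ledge's right (-y) end, behind the magnet cleaner. Origin: centre of the underside. A bystander, to be left where it is.
Things that resemble listed ones, but are neither listed nor needed, are in the scene too. Leave any green or turquoise look-alike of the rack alone.

How it is judged:
By the outcome, as a careful person would: the job done as asked, in the order asked, and still so for the second after the job is handed in, with the robot touching nothing.
It also fails if it takes over 42 s, if anything falls off the work surface, if the arm or the gripper's body presses on something with over 40 N, if the wrist force passes 120 N, or if a joint passes its speed limit or range.

ROBOT

A 6-joint arm with a two-finger parallel gripper is mounted at the origin on the work surface. World frame = base frame: x ahead of the robot, y to its left, z up, the work surface at z = 0. Lengths are in mm, angles in degrees, forces in N, time in s.
With the tool pointing down it reaches from about 225 to 875 mm from the base axis. Payload 3.4 kg.
Tool frame: the origin (TCP) lies at the very end of the fingers, on their centre line; the grasp point (between the pads) lies 19 mm behind it (robot.tcp_to_grasp is the distance from the TCP to the grasp point, in mm); z points along the fingers, y is the direction in which the jaws open and shut (so a half turn about z gives the same grasp; the last joint's range is limited). The gripper opens to 85 mm and grips with 20 to 120 N. Pads are 22 mm wide; open, the fingers measure 114 mm over their backs; the gripper's body (76 mm by 85 mm) begins 54 mm behind the grasp point. The pads swing forward as they close: fully open they stand 13 mm farther back than shut.
Start: joints at [-80.042, 15.808, 86.224, -0, 77.962, -6.933], TCP at [167.064, -550.229, 231.328] pointing down, gripper open.
Joint ranges: [-165.64, 165.64], [-43.16, 119.46], [12.63, 154.43], [-67.54, 247.53], [6.08, 155.33], [-154.97, 154.97]. Speed limits (degrees/s): [147.25, 147.25, 180, 180, 180, 180].

INTERFACE

Orientations are given as [roll, pitch, yaw] about the fixed x, y, z axes, in that order (R = Rz(yaw) Ry(pitch) Rx(roll)).
In Python, from bench import robot gives the robot as it stands.
- The arm moves only by the tool arm_command, never from a script. Its argument "plan" is text: rows parted by semicolons, each of 7 numbers parted by spaces: the shift along the tool's x, y, z each as a share of 40 cm, from -1 to 1, then the turn, a rotation vector about the tool's x, y, z each as a share of 0.5 rad, from -1 to 1, then the opening, from -1 (shut) to 1 (fully open). A call has 1 to 8 rows; each row shifts and turns the pose as measured when the row begins, along the tool's axes as they then stand; what a row does not reach is not made up. A row lasts 1/12 s, in which the tool goes at most 41.7 mm and 7.16 degrees, less where a joint would pass 70% of its speed; a pose out of reach is approached as far as the arm can. A call with a number of a shift or a turn outside -1 to 1 is refused whole. A call with a gripper value outside its range is refused whole. The fingers move at their own pace and stop on an object; "newtons" is the grip in N (left out, the last holds). Time passes only in rows, so rows that do not move let the fingers close. It gives the time, the measured TCP pose, the force and the opening at its end, in the units of the state.
- robot.read_state(): the state, without advancing time (a new reading comes with each control period).
- robot.camera(name): name is "scene" or "side" or "wrist"; returns a dict with "frame" (480x640x3 uint8, red, green, blue), "depth" (480x640 float32, mm along the optical axis (not along the pixel's ray), 0 where there is no reading), "K" (3x3 intrinsics, pixels), "extrinsics" (4x4, takes a point from camera to world coordinates); the wrist camera has in their place "tool_from_camera" (4x4, takes a point from camera to tool coordinates, whose origin is the TCP and whose axes are the flange's). Camera axes: x right, y down, z forward; pixel columns grow to the right and rows downward; lengths in mm; the calibration is good to about 2 mm. A picture is of the moment at which its call begins: read the wrist's pose just before it.
- robot.finish_job(): hands the job in, once; it reports no verdict.
The state is a dict: "time_s": time; "joint_positions": joint angles; "dq": joint speeds; "effort": joint torques, N m; "eef_pos": TCP position; "orientation": TCP orientation; "ft_force": force on the tool from outside, world axes, zero at the start; "moment": the same for the moment, N m; "gripper_width": opening from 0.0 (shut) to 1.0 (fully open).
Only numpy, scipy, OpenCV 4.12 (cv2) and the standard library are available. Lean on these libraries where they do the work, as an engineer would, in place of code of your own. Each camera call takes 0.05 s, during which the arm holds its last target. There are 200 camera calls.

## Working session

There is one attempt and no reset: what is moved stays moved. The work goes in short steps, Python scripts to look and compute and a tool call to move; the robot and the scene stay as the last step left them, time stands still between calls to the robot, and variables do not carry over. Pictures are saved under pics/ and viewed, about 8 in all and at most 12, crops included, and the job is handed in when it is done.

Besides the shell and the picture viewer there is one more tool, called after ">>>" as a command line: name --argument value ..., lists and objects as JSON in quotes. arm_command: Moves the arm, as the interface text tells. Shift numbers are shares of 40 cm and turn numbers shares of 0.5 rad, none past 1 either way. Its arguments: {"type":"object","properties":{"plan":{"type":"string"},"newtons":{"type":"number"}},"required":["plan"]}

```bash
mkdir -p pics; ls; cat > h.py <<'E'
import numpy as np,cv2
from bench import robot
def snap(n,f):
    s=robot.read_state(); c=robot.camera(n); cv2.imwrite('pics/'+f+'.png',c['frame'][:,:,::-1]); np.savez('pics/'+f,**{k:v for k,v in c.items()},eef=s['eef_pos'],ori=s['orientation']); return c
def ray(c,E,u,v,z):
    d=E[:3,:3]@np.linalg.inv(c['K'])@[u,v,1]; o=E[:3,3]; return o+d*(z-o[2])/d[2]
E
python3 - <<'E'
from h import *
for n in('scene','side'):
    c=snap(n,n+'0'); print(n,c['K'],c['extrinsics'])
print(robot.read_state())
E
```

```text
pics
scene [[544.74088614   0.         313.11801237]
 [  0.         544.74088614 247.65104754]
 [  0.           0.           1.        ]] [[-3.97485868e-01  5.96008690e-01 -6.97695225e-01  1.30398824e+03]
 [ 9.17526779e-01  2.48019029e-01 -3.10855548e-01  3.73448300e+02]
 [-1.22309154e-02 -7.63714739e-01 -6.45437992e-01  8.62944187e+02]
 [ 0.00000000e+00  0.00000000e+00  0.00000000e+00  1.00000000e+00]]
side [[554.57564157   0.         319.8543697 ]
 [  0.         554.57564157 230.57698607]
 [  0.           0.           1.        ]] [[-9.38337545e-01 -2.52277978e-01  2.36386282e-01  2.13390145e+02]
 [-3.45109015e-01  6.42860936e-01 -6.83834472e-01  8.37782225e+02]
 [ 2.05528712e-02 -7.23246596e-01 -6.90283957e-01  8.99222899e+02]
 [ 0.00000000e+00  0.00000000e+00  0.00000000e+00  1.00000000e+00]]
{'time_s': 0.1, 'joint_positions': array([-8.00425799e+01,  1.58450954e+01,  8.62869818e+01,  2.30438501e-03,
        7.79636392e+01, -6.93259001e+00]), 'dq': array([ 0.07364249, -0.04337571, -0.08545999,  0.06609656, -0.02710422,
        0.01843812]), 'effort': array([ 1.39145213e-03, -4.17698550e+01, -2.46405029e+01, -1.55825528e-04,
        5.77663610e-03, -2.35347997e-06]), 'eef_pos': array([ 166.98697551, -549.72987706,  230.52215664]), 'orientation': array([-1.79905255e+02, -1.37895538e-02,  1.68895163e+01]), 'ft_force': array([ 0.27367511,  1.01353361, -0.05168784]), 'moment': array([-0.0157985 ,  0.05276172,  0.00995061]), 'gripper_width': 0.9982872496379195}
```

View pics/scene0.png

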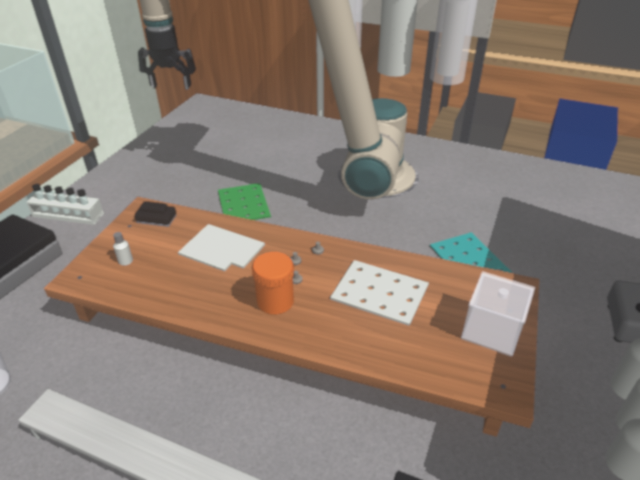

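View pics/side0.png

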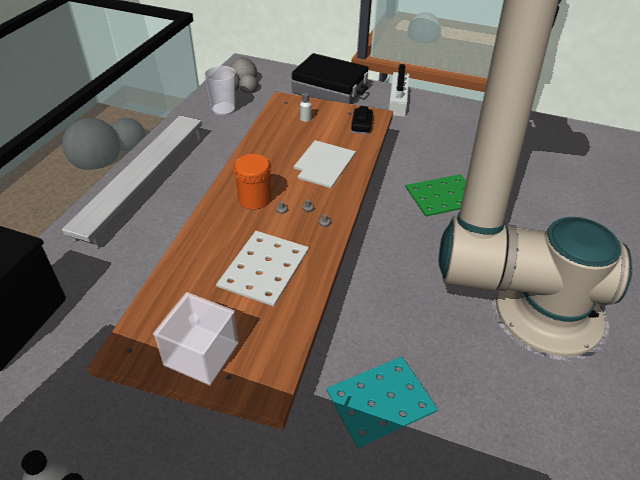

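The rack with holes is white and lies in the left half, at scene px ~(380,291) and side px ~(262,268). The canister is at (273,283) in scene, the cube at (498,312), and the plugs at (317,248), (295,259) and (297,278). I'll enlarge both views for corners.

```bash
python3 - <<'E'
from h import *
a=cv2.imread('pics/scene0.png')[225:345,285:445]; b=cv2.imread('pics/side0.png')[200:320,200:360]
o=np.vstack([cv2.resize(x,None,fx=5,fy=5,interpolation=cv2.INTER_CUBIC)[:, :800] for x in(a,b)])
o=np.vstack([cv2.resize(x,(400*1,300)) for x in (a,b)]) if 0 else o
cv2.imwrite('pics/cropA.png',o[:600]);cv2.imwrite('pics/cropB.png',o[600:])
E
```

```text
(no output)
```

View pics/cropA.png

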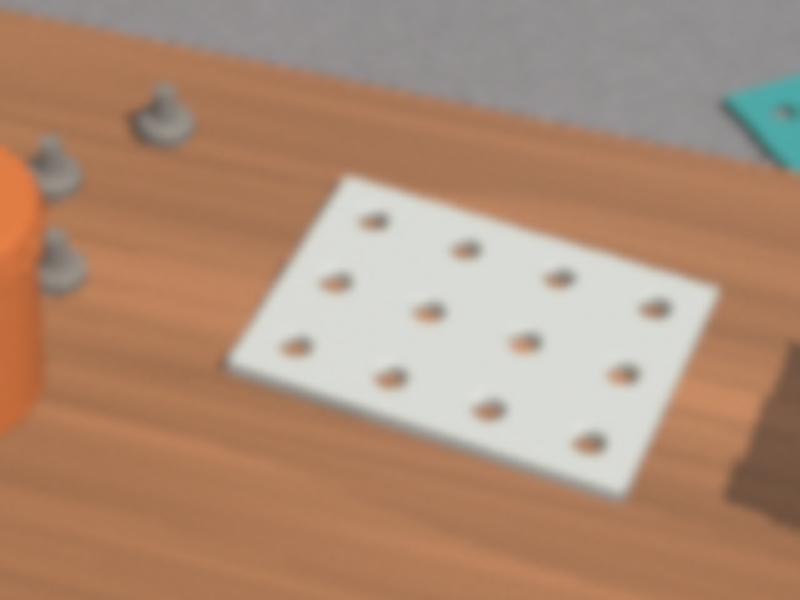

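View pics/cropB.png

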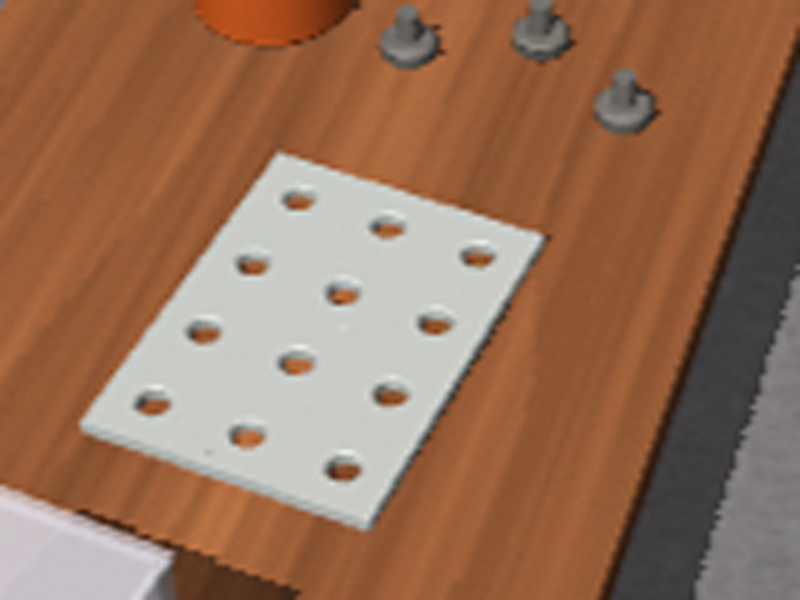

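The two crops show the rack's four top corners: front-right, front-left, back-left and back-right are at scene crop (345,176), (720,290), (625,494), (228,358) and side crop (545,235), (368,520), (82,425), (278,153). They also show the ledge's front edge.

```bash
python3 - <<'E'
from h import *
S=dict(np.load('pics/scene0.npz'));D=dict(np.load('pics/side0.npz'))
def f(c,o,p,z): return ray(c,c['extrinsics'],o[0]+p[0]/5,o[1]+p[1]/5,z)
so,do=(285,225),(200,200)
def tri(p,q):
    A=[];b=[]
    for c,o,r in((S,so,p),(D,do,q)):
        E=c['extrinsics'];d=E[:3,:3]@np.linalg.inv(c['K'])@[o[0]+r[0]/5,o[1]+r[1]/5,1];d/=np.linalg.norm(d);P=np.eye(3)-np.outer(d,d);A.append(P);b.append(P@E[:3,3])
    return np.linalg.lstsq(np.vstack(A),np.hstack(b),rcond=None)[0]
s=[(345,176),(720,290),(625,494),(228,358)];d=[(545,235),(368,520),(82,425),(278,153)]
T=np.array([tri(a,b) for a,b in zip(s,d)]);print('tri FR FL BL BR\n',T.round(1))
R1=np.array([f(S,so,a,106) for a in s]);R2=np.array([f(D,do,a,106) for a in d]);print(R1.round(1),R2.round(1))
for R in(R1,R2):
    v=R[1]-R[0]+R[2]-R[3];print('centre',R.mean(0),'yaw',np.degrees(np.arctan2(-v[0],v[1])), np.linalg.norm(R[1]-R[0]),np.linalg.norm(R[2]-R[1]))
for c,o,ps in((S,so,[(0,10),(800,170)]),(D,do,[(798,50),(605,597)])):
    a,b=[f(c,o,p,100) for p in ps];v=b-a;print('edge',a.round(1),b.round(1),np.degrees(np.arctan2(-v[0],v[1])))
print('plugs base',[f(S,so,p,100).round(0)[:2] for p in((163,130),(55,182),(60,280))],'side',[f(D,do,p,100).round(0)[:2] for p in((625,115),(541,45),(408,50))])
for n,c,u in(('canister',S,(274,305)),('cubetop',S,(470,312)),):print(n,ray(c,c['extrinsics'],*u,100).round(0))
print('cube side',[ray(D,D['extrinsics'],u,v,195).round(0)[:2] for u,v in((190,294),(237,311),(205,350),(155,333))])
c=robot.camera('wrist');print(c['tool_from_camera'],c['K'])
E
```

```text
tri FR FL BL BR
 [[489.2 103.8 105. ]
 [496.7 264.8 106.1]
 [615.1 259.8 104.4]
 [608.6  99.6 106. ]]
[[490.2 104.1 106. ]
 [497.2 265.4 106. ]
 [616.6 260.1 106. ]
 [608.   98.9 106. ]] [[488.8 104.8 106. ]
 [496.6 263.9 106. ]
 [614.3 261.  106. ]
 [608.6 100.5 106. ]]
centre [552.99455414 182.11129268 106.        ] yaw -2.7504985556346715 161.4785534798647 119.54485508832742
centre [552.06909519 182.53685905 106.        ] yaw -2.4130121906568016 159.2943473877048 117.72477802312481
edge [437.1 -82.  100. ] [406.4 277.5 100. ] 4.872008519075803
edge [428.9 -46.5 100. ] [405.8 261.1 100. ] 4.296778199840443
plugs base [array([486.,  19.]), array([534.,  -9.]), array([588.,  17.])] side [array([485.,  20.]), array([534.,  -9.]), array([587.,  16.])]
canister [666.   4. 100.]
cubetop [538. 356. 100.]
cube side [array([600., 358.]), array([513., 362.]), array([525., 445.]), array([611., 445.])]
[[-1.33519331e-03 -9.58847341e-01 -2.83918991e-01  7.23910333e+01]
 [ 9.99999053e-01 -1.37497362e-03 -5.91796998e-05 -1.71494224e-01]
 [-3.33636826e-04 -2.83918801e-01  9.58848269e-01 -1.43330593e+02]
 [ 0.00000000e+00  0.00000000e+00  0.00000000e+00  1.00000000e+00]] [[411.48785825   0.         317.69358482]
 [  0.         411.48785825 242.30612895]
 [  0.           0.           1.        ]]
```

Both views agree: the rack's yaw is about -2.6°, the ledge's about +4.5°, and the front edge is at x≈413 at y=182. I'll push on the back edge with both open fingers, which will also square the rack to the ledge. First I go above the spot behind the rack.

>>> arm_command --plan "0 0 -0.03 0 0 0.23 1;0 0 -0.03 0 0 0.23 1;0 0 -0.03 0 0 0.23 1;0.052 -0.089 0 0 0 0 1;0.052 -0.089 0 0 0 0 1;0.052 -0.089 0 0 0 0 1;0.052 -0.089 0 0 0 0 1;0.052 -0.089 0 0 0 0 1"

```text
time_s: 0.82
eef_pos: [281.4, -381.3, 263.6]
orientation: [-179.8, 0.2, -4.7]
ft_force: [0.5, 0.1, 0.5]
gripper_width: 1.002
```

>>> arm_command --plan "0.052 -0.089 0 0 0 0 1;0.052 -0.089 0 0 0 0 1;0.052 -0.089 0 0 0 0 1;0.052 -0.089 0 0 0 0 1;0.052 -0.089 0 0 0 0 1;0.052 -0.089 0 0 0 0 1;0.052 -0.089 0 0 0 0 1;0.052 -0.089 0 0 0 0 1"

```text
time_s: 1.48
eef_pos: [468.8, -105.3, 263.6]
orientation: [-179.8, 0.2, -4.9]
ft_force: [0.2, -0.1, 0.1]
gripper_width: 0.997
```

>>> arm_command --plan "0.046 -0.093 0 0 0 0 1;0.046 -0.093 0 0 0 0 1;0.046 -0.093 0 0 0 0 1;0.046 -0.093 0 0 0 0 1;0.046 -0.093 0 0 0 0 1;0.046 -0.093 0 0 0 0 1;0.046 -0.093 0 0 0 0 1;0.046 -0.093 0 0 0 -0.08 1"

```text
time_s: 2.15
eef_pos: [637.1, 182.4, 262.2]
orientation: [-179.9, 0.3, -2.4]
ft_force: [0.4, -0.2, 0.2]
gripper_width: 0.995
```

>>> arm_command --plan "0 0 0.05 0 0 0 1;0 0 0 0 0 0 1"

```text
time_s: 2.32
eef_pos: [640.9, 191.2, 239.6]
orientation: [-179.6, 0.2, -1.9]
ft_force: [-0.6, -0.7, -1.5]
gripper_width: 1.0
```

```bash
python3 - <<'E'
from h import *
snap('wrist','w1'); s=robot.read_state(); print(s['eef_pos'],s['orientation'])
E
```

```text
[642.11241743 191.78787325 241.94395763] [-1.79491249e+02 -5.63879394e-02 -1.87484429e+00]
```

View pics/w1.png

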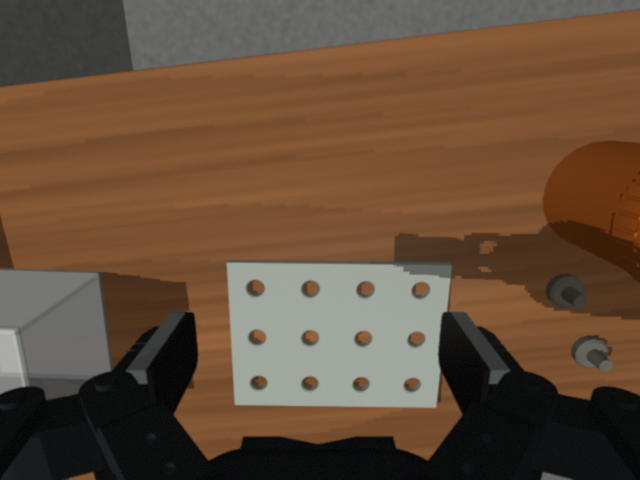

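The wrist view shows the rack's back edge from (227,262) to (451,263) and both fingers; the cube and the plugs are to either side.

```bash
cat >> h.py <<'E'
from scipy.spatial.transform import Rotation as Ro
def wE(c):
    T=np.eye(4);T[:3,:3]=Ro.from_euler('xyz',c['ori'],degrees=True).as_matrix();T[:3,3]=c['eef'];return T@c['tool_from_camera']
E
python3 - <<'E'
from h import *
c=dict(np.load('pics/w1.npz'));E=wE(c)
for p in((227,262),(451,263),(437,408),(235,405)):print(ray(c,E,*p,106).round(1))
# depth heights of rack and wood in wrist view
def pt(u,v):
    z=c['depth'][v,u];return (E@np.r_[z*(np.linalg.inv(c['K'])@[u,v,1]),1])[:3].round(1)
for p in((340,310),(340,360),(340,230),(340,200)):print(p,pt(*p))
E
```

```text
[618.2 257.8 106. ]
[612.4  98.4 106. ]
[490.  102.3 106. ]
[497.5 263.2 106. ]
(340, 310) [578.4 178.  106.6]
(340, 360) [536.8 178.8 107.2]
(340, 230) [637.6 176.6 100. ]
(340, 200) [659.4 176.3 101.2]
```

>>> arm_command --plan "0 0.025 0.05 0 0 0 1;0.005 0 0.09 0 0 0 1;0.005 0 0.09 0 0 0 1;0 0 0.06 0 0 0 1;0 0 0.02 0 0 0 1;0 0 0 0 0 0 1"

```text
time_s: 2.87
eef_pos: [648.7, 177.7, 122.4]
orientation: [-179.5, -0.7, -2.2]
ft_force: [-0.4, 0.3, 0.4]
gripper_width: 1.0
```

>>> arm_command --plan "0 0 0.02 -0.017 -0.024 0 1;0 0 0.02 0 0 0 1;0 0 0 0 0 0 1"

```text
time_s: 3.12
eef_pos: [650.9, 176.3, 110.1]
orientation: [-179.9, -0.3, -2.3]
ft_force: [-0.2, 0.5, -0.0]
gripper_width: 1.0
```

>>> arm_command --plan "0 0 0.008 0 0 0 1;0 0 0.008 0 0 0 1;0 0 0 0 0 0 1"

```text
time_s: 3.37
eef_pos: [653.1, 176.6, 106.3]
orientation: [-179.9, -0.6, -2.3]
ft_force: [0.7, -0.3, -0.5]
gripper_width: 0.995
```

>>> arm_command --plan "-0.005 0 0.012 0 -0.02 0 1;-0.005 0 0.012 0 0 0 1;-0.005 0 0.01 0 0 0 1;0 0 0 0 0 0 1"

```text
time_s: 3.7
eef_pos: [647.3, 177.3, 92.8]
orientation: [-179.9, -0.1, -2.3]
ft_force: [-0.4, -0.9, 0.3]
gripper_width: 1.001
```

>>> arm_command --plan "0 0 0.005 0 0 0 1;0 0 0.005 0 0 0 1;0 0 0 0 0 0 1"

```text
time_s: 3.95
eef_pos: [646.7, 177.4, 87.9]
orientation: [-179.9, -0.1, -2.3]
ft_force: [-0.3, 0.7, -0.6]
gripper_width: 1.0
```

>>> arm_command --plan "0 0 0.004 0 0 0 1;0 0 0 0 0 0 1"

```text
time_s: 4.12
eef_pos: [647.2, 177.5, 87.3]
orientation: [-179.9, -0.2, -2.3]
ft_force: [-0.5, 0.3, 0.7]
gripper_width: 1.001
```

```bash
python3 - <<'E'
from h import *
snap('side','s2');c=snap('wrist','w2');print(robot.read_state())
a=cv2.imread('pics/s2.png')[150:300,180:380];cv2.imwrite('pics/s2c.png',cv2.resize(a,None,fx=4,fy=4,interpolation=cv2.INTER_CUBIC))
E
```

```text
{'time_s': 4.2167, 'joint_positions': array([  9.34138503,  29.53436798,  85.53608059,   0.12196373,
        64.73729314, 101.55535387]), 'dq': array([-0.02962556,  0.16283127,  0.21422833,  0.0280409 , -0.1265953 ,
        0.02460252]), 'effort': array([ 2.43706192e-02, -5.29198229e+01, -2.19875032e+01,  9.36487777e-03,
       -5.83660731e-03,  1.27726846e-03]), 'eef_pos': array([647.23478867, 177.51267952,  87.03638048]), 'orientation': array([-1.79853263e+02, -1.66182871e-01, -2.26604698e+00]), 'ft_force': array([-0.17070719,  0.10484644, -0.16521633]), 'moment': array([ 0.00150501, -0.00510684, -0.02735329]), 'gripper_width': 1.002922433195776}
```

View pics/s2c.png

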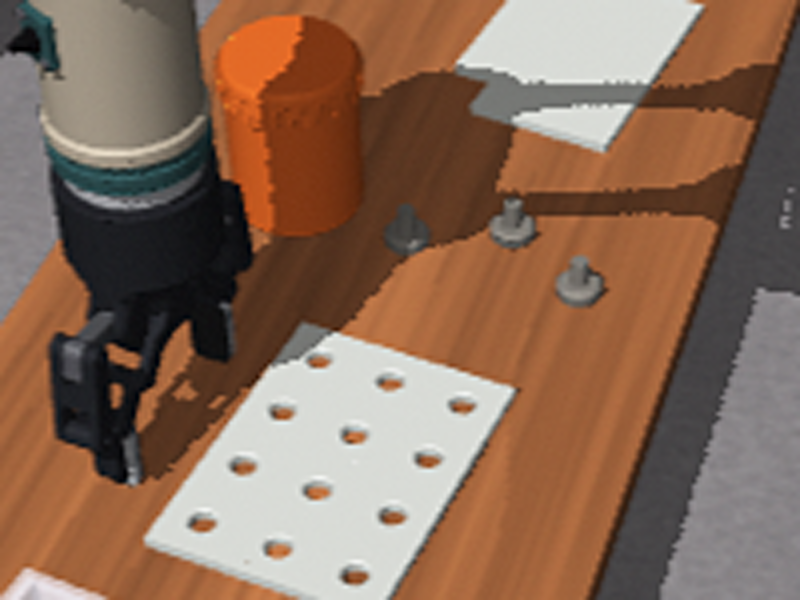

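Both fingertips are behind the rack, close to the wood, with the left tip at crop (125,482). I'll feel for the wood in small steps.

>>> arm_command --plan "0 0 0.003 0 0 0 1;0 0 0 0 0 0 1"

```text
time_s: 4.38
eef_pos: [647.4, 177.5, 87.4]
orientation: [-179.9, -0.2, -2.3]
ft_force: [0.3, 0.5, 0.1]
gripper_width: 1.0
```

>>> arm_command --plan "0 0 0.004 0 0 0 1;0 0 0 0 0 0 1"

```text
time_s: 4.55
eef_pos: [647.9, 177.6, 87.3]
orientation: [-179.8, -0.3, -2.3]
ft_force: [-0.2, -0.7, -0.4]
gripper_width: 1.0
```

>>> arm_command --plan "-0.004 0 0.006 0 0 0 1;-0.004 0 0.006 0 0 0 1"

```text
time_s: 4.72
eef_pos: [648.2, 177.7, 86.9]
orientation: [-179.8, -0.8, -2.2]
ft_force: [-2.0, -0.0, 14.0]
gripper_width: 1.001
```

The fingers touch the wood at TCP z≈87 (14 N). I'll raise 2 mm, level the tool and turn it to the ledge's yaw.

>>> arm_command --plan "0 0 -0.008 -0.007 -0.024 -0.12 1;0 -0.005 0 0 0 -0.12 1;0 -0.005 0 0 0 0 1;0 0 0 0 0 0 1"

```text
time_s: 5.05
eef_pos: [648.3, 181.7, 90.4]
orientation: [179.9, -0.2, 4.8]
ft_force: [-0.1, -0.1, 0.5]
gripper_width: 0.999
```

>>> arm_command --plan "-0.015 0 0.003 0 0 0 1;-0.015 0 0 0 0 0 1;-0.015 0 0 0 0 0 1;-0.015 0 0 0 0 0 1;-0.015 0 0 0 0 0 1;-0.015 0 0 0 0 0 1;-0.015 0 0 0 0 0 1;0 0 0 0 0 0 1"

```text
time_s: 5.72
eef_pos: [600.8, 177.8, 87.2]
orientation: [179.9, -0.1, 4.6]
ft_force: [-0.5, -0.3, -0.2]
gripper_width: 1.001
```

>>> arm_command --plan "-0.01 0 -0.004 0 0 0 1;-0.015 0 -0.001 0 0 0 1;-0.015 0 0 0 0 0 1;-0.015 0 0 0 0 0 1;-0.015 0 0 0 0 0 1;0 0 0 0 0 0 1"

```text
time_s: 6.22
eef_pos: [569.6, 175.0, 89.4]
orientation: [179.9, -0.1, 4.6]
ft_force: [-0.6, -0.4, 0.1]
gripper_width: 1.0
```

```bash
python3 - <<'E'
from h import *
snap('side','s3');snap('wrist','w3');print(robot.read_state()['eef_pos'])
a=cv2.imread('pics/s3.png')[180:330,190:350];b=cv2.imread('pics/w3.png')
cv2.imwrite('pics/m3.png',np.hstack([cv2.resize(a,(400,375)),cv2.resize(b,(400,300)) if 0 else cv2.copyMakeBorder(cv2.resize(b,(400,300)),0,75,0,0,0)]))
E
```

```text
[570.85584683 175.06436637  89.49689082]
```

View pics/m3.png

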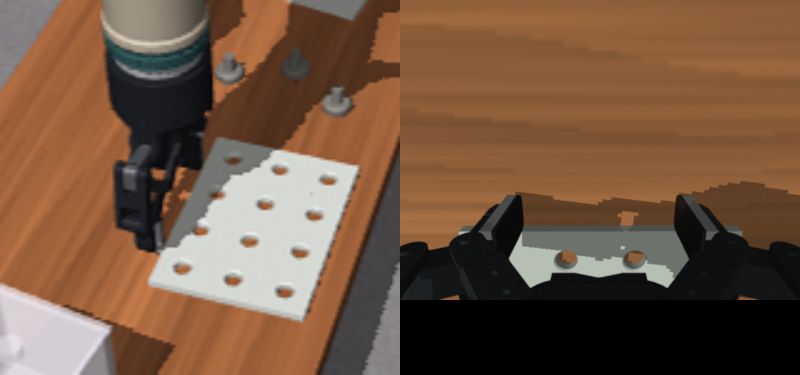

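The rack is moving squarely on both fingers. Next I'll measure the distance left from the front corners, at montage (358,164) and (303,318).

```bash
python3 - <<'E'
from h import *
c=dict(np.load('pics/s3.npz'));E=c['extrinsics']
R=[ray(c,E,190+x/2.5,180+y/2.5,106) for x,y in((358,164),(303,318),(150,283))]
print(np.round(R,1)); v=R[1]-R[0];print('yaw',np.degrees(np.arctan2(-v[0],v[1])))
for a,b in(((437.1,-82),(406.4,277.5)),((428.9,-46.5),(405.8,261.1))):
    a,b=np.array(a),np.array(b);t=(b-a)/np.linalg.norm(b-a);n=np.array([t[1],-t[0]]);print([round((p[:2]-a)@n,1) for p in R])
E
```

```text
[[444.8  83.3 106. ]
 [430.3 246.1 106. ]
 [547.3 256.3 106. ]]
yaw 5.097059830449497
[np.float64(21.8), np.float64(21.1), np.float64(138.6)]
[np.float64(25.6), np.float64(23.3), np.float64(140.8)]
```

>>> arm_command --plan "-0.015 0 0 0 0 0 1;-0.015 0 0 0 0 0 1;-0.015 0 0 0 0 0 1;-0.015 0 0 0 0 0 1;-0.015 0 0 0 0 0 1;-0.015 0 0 0 0 0 1;-0.015 0 0 0 0 0 1;0 0 0 0 0 0 1"

```text
time_s: 6.98
eef_pos: [526.2, 171.5, 89.5]
orientation: [179.9, -0.4, 4.6]
ft_force: [0.5, 0.4, -0.8]
gripper_width: 0.997
```

```bash
python3 - <<'E'
from h import *
snap('side','s4');snap('scene','c4');print(robot.read_state()['eef_pos'])
a=cv2.imread('pics/s4.png')[190:340,220:380];b=cv2.imread('pics/c4.png')[200:350,300:460]
cv2.imwrite('pics/m4.png',np.hstack([cv2.resize(x,(400,375),interpolation=cv2.INTER_CUBIC) for x in(a,b)]))
E
```

```text
[527.38846206 171.58388178  89.59644648]
```

View pics/m4.png

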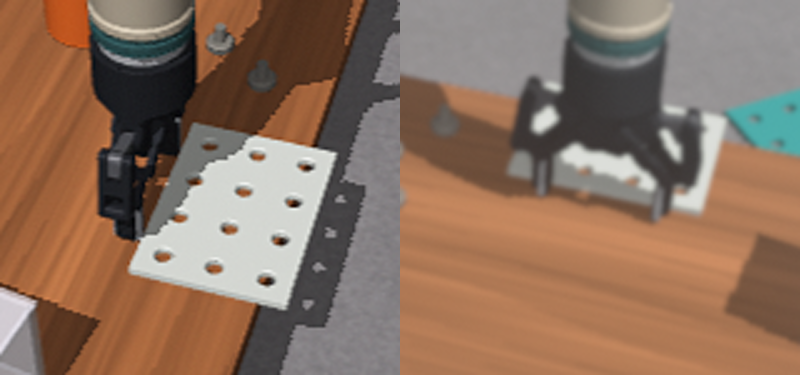

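The front row is half over the edge (overhang ≈20 mm). I'll push 20 mm more, back off and look.

>>> arm_command --plan "-0.016 0 0 0 0 0 1;-0.016 0 0 0 0 0 1;-0.016 0 0 0 0 0 1;0 0 0 0 0 0 1"

```text
time_s: 7.42
eef_pos: [508.0, 170.0, 89.6]
orientation: [179.9, -0.5, 4.6]
ft_force: [-0.4, -0.9, -0.1]
gripper_width: 0.998
```

>>> arm_command --plan "0.04 0 0 0 0 0 1;0.04 0 0 0 0 0 1;0.02 0 -0.06 0 0 0 1;0 0 -0.09 0 0 0 1;0 0 -0.09 0 0 0 1;0 0 -0.09 0 0 0 1;0.05 0 -0.05 0 0 0 1;0 0 0 0 0 0 1"

```text
time_s: 8.08
eef_pos: [561.7, 174.3, 244.1]
orientation: [179.8, 0.4, 4.6]
ft_force: [0.7, 0.0, 0.1]
gripper_width: 1.003
```

```bash
python3 - <<'E'
from h import *
snap('side','s5');snap('wrist','w5');snap('scene','c5');print(robot.read_state()['eef_pos'])
a=cv2.imread('pics/s5.png')[190:340,220:380];b=cv2.imread('pics/w5.png')
cv2.imwrite('pics/m5.png',cv2.resize(a,(640,600),interpolation=cv2.INTER_CUBIC))
E
```

```text
[555.69221296 173.64000663 238.83873353]
```

View pics/m5.png

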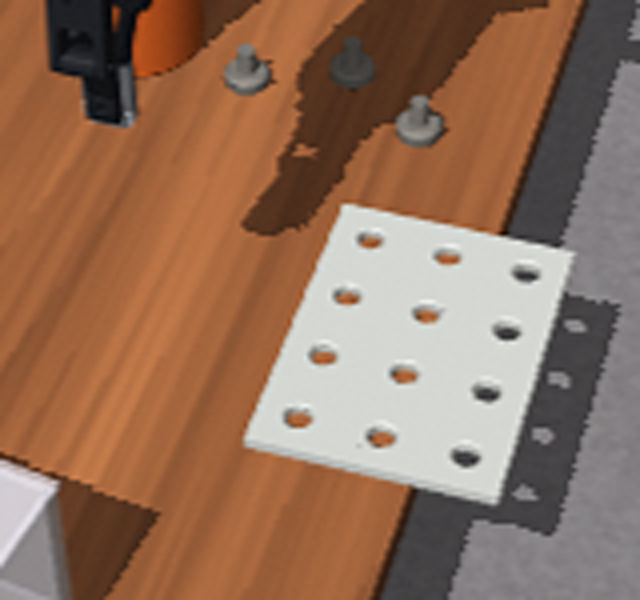

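The first row shows the dark floor and the second row shows wood. As a number check I'll use the front corners at crop (573,254) and (498,500), and the edge through (507,235) and (413,490).

```bash
python3 - <<'E'
from h import *
c=dict(np.load('pics/s5.npz'));E=c['extrinsics']
g=lambda x,y,z:ray(c,E,220+x/4,190+y/4,z)[:2]
R=[g(573,254,106),g(498,496,106)]
for a,b in((g(507,235,100),g(413,490,100)),(np.array((437.1,-82)),np.array((406.4,277.5))),(np.array((428.9,-46.5)),np.array((405.8,261.1)))):
    t=(b-a)/np.linalg.norm(b-a);n=np.array([t[1],-t[0]]);print(np.degrees(np.arctan2(-t[0],t[1])),[round((p-a)@n,1) for p in R])
# other things moved? compare side pictures before/after on bystanders
A=cv2.imread('pics/scene0.png').astype(int);B=cv2.imread('pics/c5.png').astype(int);d=np.abs(A-B).max(2)
for n,(x,y) in dict(cover=(222,247),mag=(155,213),cube=(498,312),plugA=(317,248),dropper=(122,250)).items():print(n,d[y-15:y+15,x-15:x+15].mean().round(1))
E
```

```text
3.6502643849837724 [np.float64(-35.8), np.float64(-38.5)]
4.8810103754228855 [np.float64(-41.1), np.float64(-40.4)]
4.294710046525697 [np.float64(-37.3), np.float64(-38.2)]
cover 29.1
mag 4.0
cube 7.9
plugA 18.0
dropper 6.6
```

```bash
python3 -c "
from bench import robot
s=robot.read_state();print(s['time_s'],s['eef_pos'],s['ft_force']);print(robot.finish_job())"
```

```text
8.2333 [555.69221296 173.64000663 238.83873353] [ 0.39214902  0.053231   -0.08566087]
the job is handed in; nothing more can be done
None
```

I slid the rack to the ledge's front edge by pushing its back edge with both open fingertips. It squared up to the ledge on the way. I then backed off, lifted clear and handed the job in at about 8.2 s.

- **Overhang:** The last check put it at 36–41 mm, depending on which estimate of the ledge's edge I used. The acceptable range is about 27–53 mm. In the picture the first row of holes shows the floor below and the second row shows wood.
- **Contact forces:** The fingertips touched the wood once while I was feeling for its height, at 14 N. Nothing was touching when I handed in.
- **Other objects:** My before-and-after picture comparison showed large differences at the cover and the front plug (plug_a). I put these down to the arm's shadow. The plugs looked to be in place in the last picture. I did not measure the positions of the other objects again, and the canister was left out of the comparison.

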